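Release the ratchet clamp on the brass sieve

ROBOT

A 6-joint arm with a two-finger parallel gripper is mounted at the origin on the work surface. World frame = base frame: x ahead of the robot, y to its left, z up, the work surface at z = 0. Lengths are in mm, angles in rad, forces in N, time in s.
With the tool pointing down it reaches from about 275 to 825 mm from the base axis. Payload 4.9 kg.
Tool frame: the origin (TCP) lies on the centre line of the jaws, within the pads' length; the fingertips stand 8 mm ahead of it and the grasp point (between the pads) lies 11 mm behind it; z points along the fingers, y is the line along which they close (so a half turn about z gives the same grasp; the last joint's range is limited). The gripper opens to 85 mm and grips with 20 to 120 N. Pads are 22 mm wide; open, the fingers measure 114 mm over their backs; the gripper's body (76 mm by 85 mm) begins 54 mm behind the grasp point. The pads swing forward as they close: fully open they stand 13 mm farther back than shut.
Start: joints at [1.093, 0.326, -0.193, 1.052, 0, 1.437], TCP at [185.382, 517.834, 239.281] pointing down, gripper open.
Joint ranges: [-2.65, 2.65], [-0.97, 1.79], [-1.3, 1.35], [-1.93, 2.1], [-1.47, 1.37], [-3.14, 3.14]. Speed limits (rad/s): [2.57, 2.57, 3.14, 3.14, 3.14, 3.14].

INTERFACE

Orientations are given as a unit quaternion [w, x, y, z].
In Python, from workcell import env, read_state, cams gives the robot as it stands. The module is installed in compiled form; this text tells all that it offers. Calls block until the motion is done:
- env.reach(position, orientation): joint-space move of the TCP to a pose.
- env.move_linear(position, orientation=None, rate=150, stop_force=None): straight line of the TCP; orientation=None keeps the orientation; rate is the mean speed in mm/s. With stop_force (N) it stops when the force on the tool has changed by that much, and returns True; else False.
- env.movej(angles): joint-space move.
- env.gripper_open() and env.close_gripper(newtons=None): open the fingers fully, or close them until they stop; newtons is the grip in N (None keeps the last).
- env.sleep(seconds).
- env.solve_ik(position, orientation): joint angles nearest the present ones, or None.
- read_state(): the state.
- cams.camera(name): name is "scene" or "top" or "wrist"; returns a dict with "color" (420x560x3 uint8, red, green, blue), "fx", "fy", "cx", "cy" (pixels), "extrinsics" (4x4, takes a point from world to camera coordinates). Camera axes: x right, y down, z forward; pixel columns grow to the right and rows downward; lengths in mm; the calibration is good to about 2 mm. A picture is of the moment at which its call begins. There is no depth.
A pose or a line that the arm cannot do raises env.Unreachable and nothing moves.
- env.close_job(): hands the job in; it is judged then, once.
Trained networks look in the newest picture that a camera, given by its name, has taken for a name from the list of things; names that differ only in an ending like _2 or _b are one class to them, and where a whole thing is asked for, a point or a joint stands for the part that bears it (a point fixed in the world has none). Each returns a list of dicts, best first, with "score" (0 to 1); they miss things now and then, are a little off and sometimes report something else, mostly with a low value. They report only what shows in the picture. A call takes as long as a camera call.
- cams.search_frame(camera, target): "extent" ([left, top, right, bottom] as shares, 0 to 1, of the picture: columns of its width, rows of its height, round what is visible of it).
- cams.spot_point(camera, target): "position" ([row, column] as shares, 0 to 1, of the picture: columns of its width, rows of its height: a listed point, or the origin of a listed thing).
The state is a dict: "clock": time; "joint_pos": joint angles; "joint_velocities": joint speeds; "effort": joint torques, N m; "tcp_pos": TCP position; "eef_rot": TCP orientation; "force": force on the tool from outside, world axes, zero at the start; "moment": the same for the moment, N m; "gripper_width": finger opening in mm; "finger_force": force on a finger pad.
Only numpy, scipy, OpenCV 4.12 (cv2) and the standard library are available. Lean on these libraries where they do the work, as an engineer would, in place of code of your own. Each camera call takes 0.05 s, during which the arm holds its last target. There are 200 camera calls.

TASK

Two sieves are held in ratchet clamps on the bench. On the clamp that holds the brass sieve, flick the sprung red pawl off the ratchet wheel so that it stays off, then ease the crank back a quarter turn, anticlockwise seen from above, so that it points at the green dot. Turn it slowly rather than spinning it, and leave the clamp with the steel sieve alone.

Things in the scene. Friction and masses are not known exactly. Their poses are not given: they have to be found in the camera images.
- brass_clamp: Clamp to release: grey base plate 320 x 170 x 12 mm fixed to the bench, ratchet drum and crank at its -x end; a sliding jaw grips a brass-yellow sieve, 100 mm dia, top at z 52 mm, at its +x end. Origin: centre of the plate's underside, z up; offsets in the joint entries are in this frame, in mm. Frame yawed up to 0.25 rad from the world. Green dot on the plate at (-75, 70).
- brass_pawl (a joint): Its pawl, rad, anticlockwise from above: 0 nose in the teeth (locked), 0.6 stop, fully off. Red lever, top z 42, pivot (-115, -27), nose to +y; on its tail an upright red knob, 12 dia, z 40 to 80, at (-115, -67). Push the knob to +x, about 2 N: the spring snaps it over past 0.3 to (-92, -60), where it stays.
- brass_drum (a joint): Its drum, rad, anticlockwise from above: 0 clamped (start), pi/2 crank at the green dot, 1.95 stop. Vertical axis (-75, 15), wheel radius 36, top z 40; crank arm top z 70. Upright black handle, 18 dia, z 70 to 120, 55 from the axis, at (-20, 15) when 0. Teeth block it while the pawl is in; free, it takes about 4 N and stays put. Draws the jaw back 22 mm per rad.
- steel_clamp: The other clamp: same build, size, frame and layout, but the sieve in it has a silver steel frame. Not to be touched.

How it is judged (in metres and radians):
On the way:
1. the brass sieve clamp's pawl is off (past 0.45 rad) while its drum has not yet been turned (under 0.15 rad) (value of joint brass_pawl above 0.45 rad and value of joint brass_drum below 0.15 rad), for 0.2 s.
At the end, for the whole second after the job is handed in: The brass sieve clamp's pawl is off the wheel (past 0.45 rad) and its crank rests within 0.24 rad (about 14 degrees) of the quarter turn, pointing at the green dot (value of joint brass_pawl above 0.45 rad and value of joint brass_drum between 1.33 and 1.81 rad and velocity of joint brass_drum between -0.1 and 0.1 rad/s); the robot touches nothing.
It fails at once if the drum is spun faster than 5 rad/s, either way (velocity of joint brass_drum above 5 rad/s or velocity of joint brass_drum below -5 rad/s).
It fails at once if the robot touches the clamp of the steel sieve (over 2 N) (contact force between steel_clamp and the arm above 2 N or contact force between steel_clamp and the fingers above 2 N).
It also fails if it takes over 45 s, if anything falls off the work surface, if the arm or the gripper's body presses on something with over 40 N, if the wrist force passes 120 N, or if a joint passes its speed limit or range.

## Working session

There is one attempt and no reset: what is moved stays moved. The work goes in short steps, each a Python script; the robot and the scene stay as the last script left them, time stands still between calls to the robot, and variables do not carry over. Pictures are saved under pics/ and viewed, at most 10 in all, crops included, and the job is handed in when it is done.

```bash
mkdir -p pics
python3 - <<'E'
from workcell import env, read_state, cams
import cv2
for n in ["top","scene"]:
    c=cams.camera(n); cv2.imwrite(f"pics/{n}1.png",c["color"][:,:,::-1])
    print(n,c["fx"],c["cx"],c["cy"],c["extrinsics"].tolist() if hasattr(c["extrinsics"],"tolist") else c["extrinsics"])
    for t in ["brass_clamp","steel_clamp","brass_pawl","brass_drum"]:
        print(t,[(round(d["score"],2),[round(float(v),3) for v in d["position"]]) for d in cams.spot_point(n,t)][:3],[(round(d["score"],2),[round(float(v),3) for v in d["extent"]]) for d in cams.search_frame(n,t)][:2])
s=read_state();print(s["clock"],s["eef_rot"],s["gripper_width"])
E
```

```text
top 381.932728451662 278.32505939536264 217.5632488549484 [[-0.011922440193460128, -0.9996722115209227, 0.02265667523494204, -35.15567993897346], [-0.9924656945141315, 0.009067236862709693, -0.12218686684033661, 572.5102530559161], [0.12194138195221506, -0.023942738534758073, -0.9922484792828057, 739.288018721044], [0.0, 0.0, 0.0, 1.0]]
brass_clamp [(0.93, [0.522, 0.633]), (0.48, [0.47, 0.278])] [(0.68, [0.54, 0.331, 0.739, 0.715])]
steel_clamp [(0.95, [0.471, 0.279])] [(0.64, [0.181, 0.288, 0.37, 0.66])]Traceback (most recent call last):
  File "<stdin>", line 7, in <module>
ValueError: it knows: brass_clamp, steel_clamp
```

View pics/top1.png

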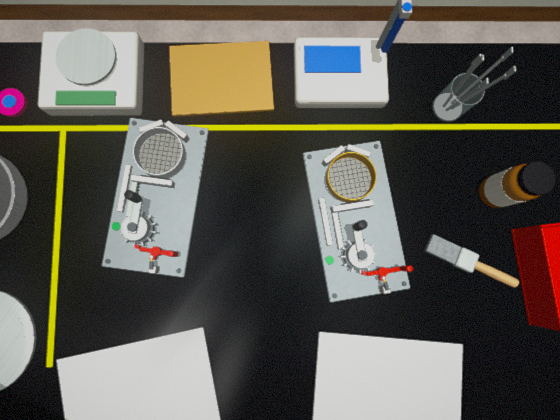

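The top picture shows the brass sieve at (351,176), so the clamp on the right is the one to release. Its green dot is at (329,260), the handle top at (361,226) and the red knob at (410,268). I'll fit the plate pose to these features and the corners.

```bash
cat > h.py <<'E'
import numpy as np, cv2
from workcell import env, read_state, cams
from scipy.optimize import least_squares
def project(c,P):
    q=(np.asarray(c["extrinsics"])@np.c_[P,np.ones(len(P))].T)[:3]
    return np.c_[c["fx"]*q[0]/q[2]+c["cx"],c["fy"]*q[1]/q[2]+c["cy"]]
def w(p,L):
    L=np.atleast_2d(np.array(L,float)); a=p[2]; R=np.array([[np.cos(a),-np.sin(a)],[np.sin(a),np.cos(a)]])
    return np.c_[L[:,:2]@R.T+p[:2],L[:,2]]
def fit(c,L,uv,p0):
    f=lambda p:(project(c,w(p,L))-uv).ravel()
    r=least_squares(f,p0,loss="soft_l1"); return r.x,f(r.x).reshape(-1,2)
E
python3 - <<'E'
from h import *
c=cams.camera("top"); im=c["color"].astype(int)
cv2.imwrite("pics/topbig.png",cv2.resize(c["color"][130:310,290:430,::-1],None,fx=3.3,fy=3.3,interpolation=cv2.INTER_CUBIC))
m=(im[...,1]>im[...,0]+60)&(im[...,1]>im[...,2]+40); m[:200]=0;m[:,:300]=0;m[300:]=0;m[:,420:]=0
g=np.argwhere(m).mean(0)[::-1]; print("green",g,m.sum())
L=[(-75,70,12),(-20,15,120),(-115,-67,80),(160,85,12),(160,-85,12),(-160,-85,12),(-160,85,12),(0,0,0)]
uv=np.array([g,(361,226),(410,268),(304,152),(380,141),(410,288),(331,301),(.633*560,.522*420)])
p,r=fit(c,L,uv,[480,-120,0.1]); print(p,r.round(1).tolist())
print(w(p,[(-115,-67,80),(-92,-60,80),(-75,15,70),(-20,15,120),(-75,70,120)]).round(0))
s=read_state();print(s["clock"],s["eef_rot"],s["gripper_width"])
c=cams.camera("scene"); cv2.imwrite("pics/scene1.png",c["color"][:,:,::-1])
E
```

```text
green [329.2962963  259.62962963] 54
[ 5.70879415e+02 -2.04202808e+02  1.52813601e-01] [[0.1, 0.1], [2.0, -2.1], [-0.3, 0.3], [-1.2, -0.1], [0.3, -1.2], [0.6, 0.3], [-1.3, 1.3], [-0.0, 0.2]]
[[ 467. -288.   80.]
 [ 489. -278.   80.]
 [ 494. -201.   70.]
 [ 549. -192.  120.]
 [ 486. -146.  120.]]
0.3 [-1.15689040e-04  1.71064177e-01  9.85259836e-01 -2.97857093e-04] 85.12988486186163
```

View pics/topbig.png

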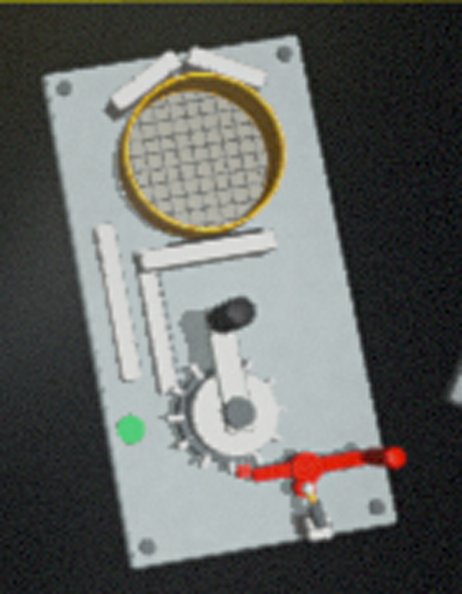

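View pics/scene1.png

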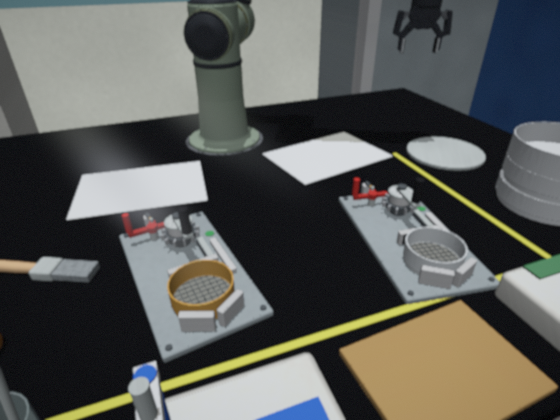

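The brass clamp pose is good to about 2 mm, and the close-up confirms the pawl's nose is in the teeth with the crank at 0. The scene view agrees with this layout. Next I'll push the knob with the fingers shut.

```bash
cat >> h.py <<'E'
P=np.array([570.88,-204.2,0.1528])
def q(a): a=a+P[2]; return np.array([0,np.cos(a/2),np.sin(a/2),0])
def wp(x,y,z): return w(P,[(x,y,z)])[0]
E
python3 - <<'E'
from h import *
for k in (0,np.pi):
    for n,pt,a in (("push",(-150,-67,60),0),("h0",(-20,15,90),0),("h90",(-75,70,90),np.pi/2)):
        s=env.solve_ik(wp(*pt),q(a+k)); print(k,n,None if s is None else np.round(s,2))
env.close_gripper(20)
A=q(np.pi) if env.solve_ik(wp(-150,-67,60),q(np.pi)) is not None else q(0)
env.reach(wp(-150,-67,180),A)
env.move_linear(wp(-150,-67,60),A)
print("hit",env.move_linear(wp(-112,-65,60),rate=40,stop_force=15))
s=read_state(); print(s["clock"],s["tcp_pos"],s["force"],s["joint_pos"])
env.move_linear(wp(-150,-67,60),rate=100)
env.move_linear(wp(-150,-67,180))
c=cams.camera("top"); cv2.imwrite("pics/top2.png",cv2.resize(c["color"][130:310,290:430,::-1],None,fx=3.3,fy=3.3))
E
```

```text
0 push [-0.74  0.47 -0.49  0.61  0.    2.25]
0 h0 [-0.46  0.52 -0.3   0.75  0.    2.52]
0 h90 [-0.44  0.41 -0.5   0.66  0.    0.98]
3.141592653589793 push [-0.74  0.47 -0.49  0.61  0.   -0.89]
3.141592653589793 h0 [-0.46  0.52 -0.3   0.75  0.   -0.62]
3.141592653589793 h90 [-0.44  0.41 -0.5   0.66  0.   -2.16]
hit False
6.15 [ 469.86555604 -285.41771231   59.9430096 ] [ 0.18897865 -0.4295914  -1.32746899] [-6.80163301e-01  5.10688882e-01 -4.20123499e-01  6.40287447e-01
  1.39602870e-05 -8.32810275e-01]
```

View pics/top2.png

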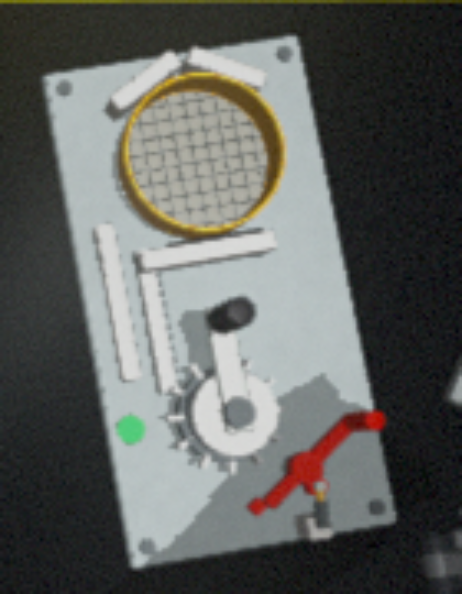

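The pawl is fully off: the knob is now at zoom (374,420) and the nose at (257,506), clear of the wheel. The crank hasn't moved. Next I'll grip the handle and follow the arc.

Run:
```python
from h import *
k=np.pi
env.gripper_open()
env.reach(wp(-20,15,180),q(k))
print(env.move_linear(wp(-20,15,92),q(k),rate=100,stop_force=15))
env.close_gripper(20)
s=read_state(); print(s["clock"],s["gripper_width"],s["force"].round(1) if hasattr(s["force"],"round") else s["force"])
if 12<s["gripper_width"]<25:
    for t in np.radians(np.arange(10,91,10)):
        env.move_linear(wp(-75+55*np.cos(t),15+55*np.sin(t),92),q(k+t),rate=45)
        s=read_state(); print(round(s["gripper_width"],1),np.round(s["force"],1))
    env.sleep(.3); env.gripper_open()
    s=read_state(); e=s["tcp_pos"]; env.move_linear([e[0],e[1],200])
    env.reach(wp(-200,-20,230),q(k+np.pi/2))
c=cams.camera("top"); cv2.imwrite("pics/top3.png",cv2.resize(c["color"][130:310,290:430,::-1],None,fx=3.3,fy=3.3))
print(read_state()["clock"])
```

```text
False
10.7833 17.352928659496566 [-1.   0.7  2.3]
17.2 [-0.8  1.1  3.5]
17.1 [0.  1.4 3.6]
17.4 [0.6 1.7 3.5]
17.5 [1.5 4.3 5.4]
17.3 [1.9 5.  4.8]
17.4 [1.7 5.3 4.6]
17.7 [2.2 5.4 6.6]
17.2 [2.2 6.8 6.8]
17.1 [0.3 7.7 8.1]
16.6417
```

View pics/top3.png

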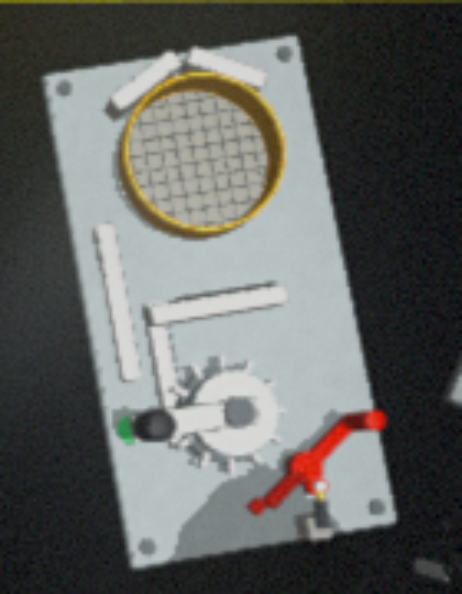

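The crank now points at the green dot, with the handle at zoom (155,425) and the dot at (128,430). The jaw has drawn back, the pawl is still off and the arm is clear, so I'll hand in.

```bash
python3 -c "
from workcell import env
print(env.close_job())"
```

```text
the job is handed in; nothing more can be done
None
```

The brass sieve's pawl is off and stays off, its crank was turned slowly back to the green dot, and the job is handed in at about 17 s; the arm was kept away from the steel clamp, and no verdict was returned.

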